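# Draw one tin from the sprung counter dispenser onto the order tray

## Robot

A 6-joint arm with a two-finger parallel gripper is mounted at the origin on the work surface. World frame = base frame: x ahead of the robot, y to its left, z up, the work surface at z = 0. Lengths are in mm, angles in degrees, forces in N, time in s.
With the tool pointing down it reaches from about 375 to 825 mm from the base axis. Payload 5.5 kg.
Tool frame: the origin (TCP) lies midway between the tips of the shut fingers; the grasp point (between the pads) lies 19 mm behind it; z points along the fingers, y is the line along which they close (so a half turn about z gives the same grasp; the last joint's range is limited). The gripper opens to 85 mm and grips with 20 to 120 N. Pads are 22 mm wide; open, the fingers measure 114 mm over their backs; the gripper's body (76 mm by 85 mm) begins 54 mm behind the grasp point. The pads swing forward as they close: fully open they stand 13 mm farther back than shut.
Start: joints at [64.802, 17.962, -2.699, 69.339, 0, 90], TCP at [255.451, 542.899, 231.299] pointing down, gripper open.
Joint ranges: [-152.73, 152.73], [-39.44, 99.34], [-58.76, 71.6], [-118.89, 123.64], [-81.53, 83.1], [-180, 180]. Speed limits (degrees/s): [136.94, 136.94, 172.46, 180, 180, 180].

## Interface

Orientations are given as [roll, pitch, yaw] about the fixed x, y, z axes, in that order (R = Rz(yaw) Ry(pitch) Rx(roll)).
In Python, from cell import robot gives the robot as it stands.
- The arm moves only by the tool move_arm, never from a script. Its arguments are lists of equal length, an entry for each row: "fingers": the opening in per cent of the stroke, from 0 (shut) to 100 (fully open); "translation": the shift along the tool's x, y, z in m, a list of three; "twist": the turn about the tool's z in degrees. In form: {"fingers": [fingers, ...], "translation": [[x, y, z], ...], "twist": [twist, ...]}. A call has 1 to 20 rows; each row shifts and turns the commanded pose from where the row before left it, along the tool's axes as they then stand; what a row does not reach is not made up. A row lasts 1/8 s, in which the tool goes at most 62.5 mm and 10.7 degrees, less where a joint would pass 70% of its speed; a pose out of reach is approached as far as the arm can. A call is refused whole if a number of a shift passes 0.0625 or a number of a turn 10.7, either way. A call with a gripper value outside its range is refused whole. The fingers move at their own pace and stop on an object; "squeeze" is the grip in N (left out, the last holds). Time passes only in rows, so rows that do not move let the fingers close. It gives the time, the measured TCP pose, the force, the opening and the grip force at its end, in the units of the state.
- robot.get_state(): the state, without advancing time (a new reading comes with each control period).
- robot.capture(name): name is "side" or "top"; returns a dict with "img" (480x640x3 uint8, red, green, blue), "range_z" (480x640 float32, mm along the optical axis (not along the pixel's ray), 0 where there is no reading), "camera_matrix" (3x3 intrinsics, pixels), "dist" ([k1, k2, p1, p2, k3] as OpenCV has them; the pictures are not rectified), "eye" and "attitude" of the camera in the world. Camera axes: x right, y up, looking along -z (the intrinsics and any distortion apply to the point x, -y, -z); pixel columns grow to the right and rows downward; lengths in mm; the calibration is good to about 2 mm. A picture is of the moment at which its call begins.
- robot.job_done(): hands the job in; it is judged then, once.
Trained networks look in the newest picture that a camera, given by its name, has taken for a name from the list of things; names that differ only in an ending like _2 or _b are one class to them, and where a whole thing is asked for, a point or a joint stands for the part that bears it (a point fixed in the world has none). Each returns a list of dicts, best first, with "score" (0 to 1); they miss things now and then, are a little off and sometimes report something else, mostly with a low value. They report only what shows in the picture. A call takes as long as a camera call. They do not tell look-alikes from the thing itself.
- robot.search_frame(camera, label): "position" ([x, y, z] in mm, in the coordinates of the camera as it stood for that picture, good to about 4 mm: the middle of the surface that is visible of it).
The state is a dict: "time_s": time; "q": joint angles; "joint_vel": joint speeds; "tau": joint torques, N m; "position": TCP position; "ee_rot": TCP orientation; "ft_force": force on the tool from outside, world axes, zero at the start; "moment": the same for the moment, N m; "opening": finger opening in mm; "grasp_force": force on a finger pad.
Only numpy, scipy, OpenCV 4.12 (cv2) and the standard library are available. Lean on these libraries where they do the work, as an engineer would, in place of code of your own. Each camera call takes 0.05 s, during which the arm holds its last target. There are 200 camera calls.

## Task

Draw one tin from the counter dispenser: pull its sprung slide by the knob all the way out until it bears firmly on its stop, then lead it fully home again by hand without letting it snap back, so that the tin is left on the plate in front. Then stand that tin upright on the free part of the order tray, clear of the jar, let go of it, and leave everything else on the counter where it is.

Things in the scene. Friction and masses are not known exactly. Their poses are not given: they have to be found in the camera images.
- dispenser: Grey painted tin dispenser, fixed. Origin on the counter under the centre of the upright tin column; -x points out of the front, the way the slide is pulled (roughly at the robot); z up. Base plate 112 mm wide, 12 mm thick, x from -165 to +156 mm. Column 61 x 62 mm in plan, closed on top, 110 mm high, 26 mm wide window in front. Housing behind it 45 mm high, 112 mm wide, from x = -31 to +156 mm.
- slide (a joint): Travel in m of the sprung steel slide (along the dispenser's -x): 0 fully home, positive outwards. Spring pull homeward 6 N at home, 9 N far out; friction 1 N; mass 0.4 kg. Let go far out it snaps back at over 0.6 m/s. A hidden hard stop, set differently each time between 104 and 120 mm, ends the travel: known only by the pull rising steeply. Bearing firmly: 5 N or more on top of the spring.
- knob (a point): Grip point on the slide's black knob (moves with the slide), 76 mm above the counter; axes as the dispenser's. Upright block 14 mm (x) by 16 mm (y), from 54 to 86 mm above the counter; pinch it along y. Slide home: 58 mm in front of the column's centre.
- bar (a point): Centre of the slide's cross bar under the knob, 50 mm above the counter: 69 mm long (y), 10 mm wide (x), 8 mm thick, on uprights at y = +-31 mm; 8 mm or more free above a 28 mm tin on the plate, so it passes over a drawn tin when the slide goes home.
- plate (a point): Point on top of the base plate, 12 mm above the counter, 112 mm in front of the column's centre. The slide takes the bottom tin along; pulled to the stop, it leaves it here, its centre 1 to 8 mm nearer the column than the travel reached, and there it stays while the slide goes home. Led back early, the tin is left beneath the cross bar or in the column.
- tin: The bottom tin of the three in the column, the one that comes out. Metal tin with paper band, 52 mm diameter, 28 mm high, about 90 g. Origin at the centre of its underside, z along its axis. Starts 12 mm above the counter, in the column.
- tin_second: Second tin, the same, above the first; drops to the plate in the column when the slide is home again. Origin at the centre of its underside.
- tin_third: Third tin, the same, on top. Origin at the centre of its underside.
- tray: Low wooden order tray, fixed, 200 mm (x) by 160 mm (y), rim 18 mm high and 6 mm thick, inner floor 6 mm above the counter. Origin on the counter under its centre. The jar stands in its +x half; the -x half is free.
- jar: Amber glass jar, 54 mm diameter, 75 mm high, 0.2 kg, standing on the tray. Origin at the centre of its underside. Leave it.
- mill: Turned dark wood pepper mill, 54 mm diameter, 125 mm high, standing on the counter. Origin at the centre of its underside. Leave it.
- cheese: Small round cheese, 120 mm diameter, 60 mm high, 0.7 kg, lying on the counter. Origin at the centre of its underside. Leave it.
Mind the look-alikes: they are no part of the job. What is meant by the jar is not green or purple, and is the larger of those in its own colour.

How it is judged (in metres and radians):
On the way, in this order (a step that is already met when the one before it is completed fails the run):
1. the slide is pulled out against its stop (slide bears on the stop with over 3 N) (contact force between slide and stop_c0 above 3 N and value of joint slide above 0.1 m), for 0.05 s.
2. the slide is home again (within 4 mm) and the tin stands drawn on the plate in front (value of joint slide below 0.004 m and x of tin in the frame of dispenser between -0.14 and -0.085 m and z of tin in the frame of dispenser between 0.009 and 0.016 m), for 0.2 s.
At the end, for the whole second after the job is handed in: The tin stands upright (within 0.1 rad) and still on the tray's floor, wholly inside the rim and not touching the jar; the slide is home within 4 mm; the other two tins are in the dispenser's column (within 20 mm of its axis) (x of tin in the frame of tray between -0.068 and 0.068 m and y of tin in the frame of tray between -0.048 and 0.048 m and z of tin in the frame of tray between 0.003 and 0.01 m and angle between tin's own z axis and vertical below 0.1 rad and linear speed of tin below 0.02 m/s and horizontal distance between tin and jar above 0.056 m and value of joint slide below 0.004 m and x of tin_second in the frame of dispenser between -0.02 and 0.02 m and x of tin_third in the frame of dispenser between -0.02 and 0.02 m).
It fails at once if the slide snaps back (faster than 0.45 m/s homeward) (velocity of joint slide below -0.45 m/s).
It fails at once if the jar is moved by over 15 mm (distance of jar from where it was at the start of the episode above 0.015 m).
It fails at once if the mill is moved by over 15 mm (distance of mill from where it was at the start of the episode above 0.015 m).
It fails at once if the cheese is moved by over 15 mm (distance of cheese from where it was at the start of the episode above 0.015 m).
It also fails if it takes over 54 s, if anything falls off the work surface, if the arm or the gripper's body presses on something with over 40 N, if the wrist force passes 120 N, or if a joint passes its speed limit or range.

## Working session

There is one attempt and no reset: what is moved stays moved. The work goes in short steps, Python scripts to look and compute and a tool call to move; the robot and the scene stay as the last step left them, time stands still between calls to the robot, and variables do not carry over. Pictures are saved under pics/ and viewed, at most 10 in all, crops included, and the job is handed in when it is done.

Besides the shell and the picture viewer there is one more tool, called after "Call:" in YAML: its name, and indented under it one key for each argument. move_arm: Moves the arm, as the interface text tells. Its arguments: {"type":"object","properties":{"fingers":{"type":"array"},"translation":{"type":"array"},"twist":{"type":"array"},"squeeze":{"type":"number"}},"required":["fingers","translation","twist"]}

```bash
mkdir -p pics; ls; cat > h.py <<'E'
import numpy as np, cv2
from cell import robot
from scipy.spatial.transform import Rotation as R
def att(a):
    a=np.array(a,float)
    return a if a.shape==(3,3) else R.from_euler('xyz',a,degrees=True).as_matrix()
def cap(n,f=None):
    c=robot.capture(n)
    if f: cv2.imwrite('pics/'+f,c['img'][:,:,::-1])
    return c
def c2w(c,p): return att(c['attitude'])@np.array(p)+np.array(c['eye'])
def w2p(c,p):
    q=att(c['attitude']).T@(np.atleast_2d(np.array(p,float))-np.array(c['eye'])).T
    q=np.array([q[0],-q[1],-q[2]]).T
    return cv2.projectPoints(q,np.zeros(3),np.zeros(3),np.array(c['camera_matrix'],float),np.array(c['dist'],float))[0][:,0]
def cloud(c):
    v,u=np.mgrid[0:480,0:640]
    p=np.stack([u.ravel(),v.ravel()],1).astype(np.float64)[:,None]
    n=cv2.undistortPoints(p,np.array(c['camera_matrix'],float),np.array(c['dist'],float))[:,0]
    z=c['range_z'].ravel().astype(float)
    q=np.stack([n[:,0]*z,-n[:,1]*z,-z],1)
    w=q@att(c['attitude']).T+np.array(c['eye']); w[z==0]=np.nan
    return w.reshape(480,640,3)
E
python3 - <<'E'
from h import *
print(robot.get_state())
for n in('side','top'):
    c=cap(n,n+'1.png'); print(n,c['eye'],c['attitude'],c['dist'])
    for l in('dispenser','knob','bar','tin','tray','jar','mill','cheese'):
        for d in robot.search_frame(n,l)[:4]:
            w=c2w(c,d['position']); print(l,round(d['score'],2),w.round(),w2p(c,w).round()[0])
E
```

```text
pics
{'time_s': 0.0, 'q': array([ 6.47996749e+01,  1.80010689e+01, -2.75445840e+00,  6.93388001e+01,
       -9.57667150e-04,  8.99982482e+01]), 'joint_vel': array([ 0.04969655,  0.0045938 ,  0.02729309,  0.00810725, -0.0431917 ,
       -0.09807927]), 'tau': array([ 1.42036937e-03, -5.39594615e+01,  3.39746475e+01,  1.92582048e-02,
       -1.04197343e-04, -9.32826083e-07]), 'position': array([255.23298295, 542.37672087, 230.46545708]), 'ee_rot': array([-1.79905673e+02,  9.54781815e-04,  1.54801428e+02]), 'ft_force': array([ 0.05287139,  0.2078125 , -0.49236614]), 'moment': array([ 0.01092842, -0.03875593,  0.01487826]), 'grasp_force': 0.0, 'opening': 85.24574290846498}
side [427.13473818 817.64426336 615.8433065 ] [  56.01201644    0.69793126 -168.01747678] [-0.01613393  0.          0.          0.          0.        ]
dispenser 0.68 [ 620. -161.   36.] [327. 208.]
knob 0.51 [ 569. -184.   35.] [347. 206.]
bar 0.87 [ 566. -184.   36.] [348. 206.]
bar 0.23 [ 622. -163.   36.] [326. 208.]
tin 0.38 [ 556. -409.   51.] [363. 165.]
tray 0.56 [660. 183.   8.] [275. 301.]
jar 0.94 [720. 211. 
[... 235 characters left out ...]
83.   35.] [349. 206.]
top [ 514.87055141    4.01420829 1136.97287158] [  5.68407103  -0.43109487 -89.16567223] [-0.02088297  0.          0.          0.          0.        ]
dispenser 0.6 [ 613. -191.   44.] [392. 247.]
knob 0.71 [ 562. -191.   53.] [393. 267.]
bar 0.67 [ 565. -193.   52.] [393. 266.]
bar 0.67 [ 611. -196.   42.] [394. 248.]
tray 0.9 [669. 160.   3.] [252. 224.]
tray 0.19 [ 561. -190.   53.] [393. 268.]
jar 0.79 [721. 182.  81.] [239. 198.]
jar 0.67 [634. 340.  56.] [175. 234.]
jar 0.62 [719.   8.  54.] [312. 202.]
jar 0.56 [762. 355.  72.] [169. 181.]
mill 0.55 [496. 417.  88.] [135. 291.]
mill 0.54 [ 612. -192.   45.] [392. 247.]
cheese 0.86 [ 555. -437.   57.] [494. 271.]
```

View pictures.

```bash
python3 - <<'E'
from h import *
s=cv2.imread('pics/side1.png');t=cv2.imread('pics/top1.png')
a=cv2.resize(s[120:440,150:420],(506,600));cv2.imwrite('pics/a.png',a)
b=cv2.resize(t[150:330,120:440],(800,450),interpolation=cv2.INTER_CUBIC);cv2.imwrite('pics/b.png',b)
c=cap('top');w=cloud(c)
def prt(m,name):
    p=w[m]; print(name,len(p))
x,y,z=w[...,0],w[...,1],w[...,2]
near=(abs(x-620)<220)&(abs(y+190)<130)
for lo,hi in((5,20),(38,52),(52,70),(72,92),(100,118)):
    m=near&(z>lo)&(z<hi); P=w[m]
    if len(P)>5:
        r=cv2.minAreaRect(P[:,:2].astype(np.float32)); print(lo,hi,len(P),np.round(P.mean(0),1),[np.round(k,1) for k in r])
m=(abs(x-665)<150)&(abs(y-165)<125)&(z>11)&(z<25); P=w[m]; r=cv2.minAreaRect(P[:,:2].astype(np.float32));print('tray',P.mean(0).round(1),[np.round(k,1) for k in r])
m=(abs(x-720)<50)&(abs(y-182)<50)&(z>60); P=w[m];print('jar',P.mean(0).round(1),P.max(0).round(),P.min(0).round())
m=(abs(x-620)<300)&(abs(y)<500)&(z>-20)&(z<20); print('table z',np.nanmedian(z[m]))
E
```

```text
5 20 2363 [ 526.4 -198.    11.4] [array([ 623.2, -187.8]), array([437.7, 255.5]), np.float64(1.2)]
38 52 2617 [ 698.8 -188.    44.7] [array([ 666.5, -193. ]), array([219.4, 113.5]), np.float64(3.3)]
52 70 110 [ 577.5 -187.6   56.9] [array([ 601.2, -197.7]), array([91.5, 68.6]), np.float64(0.9)]
72 92 92 [ 589.1 -184.3   82.5] [array([ 598.3, -180.2]), array([90.2, 50.8]), np.float64(49.2)]
100 118 719 [ 619.2 -194.2  109.3] [array([ 619.9, -195.2]), array([61.2, 62.9]), np.float64(3.7)]
tray [680.8 169.6  17. ] [array([680.4, 167.7]), array([161.1, 200.2]), np.float64(72.9)]
jar [726.6 188.1  80.3] [751. 211.  87.] [704. 165.  60.]
table z 0.17748649328677857
```

View pics/a.png

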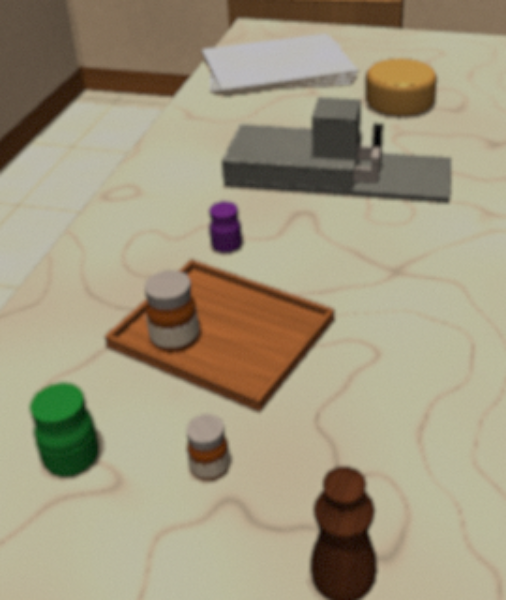

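View pics/b.png

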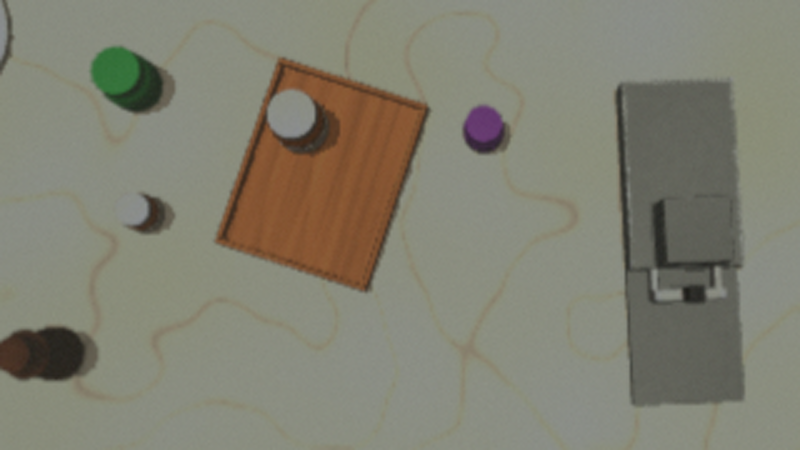

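Pixels in the full pictures. The jars that could be confused are the large amber one on the tray (side 240,290 / top 239,198), a small amber one (side 258,363), a green one (185,349) and a purple one (267,241). The jar is the large one on the tray, in the tray's +x half. There is only one dispenser, with its black knob at about top (397,267), so I'll check that in a crop.

```bash
cat >> h.py <<'E'
def ray(c,uv,z):
    n=cv2.undistortPoints(np.array(uv,float).reshape(-1,1,2),np.array(c['camera_matrix'],float),np.array(c['dist'],float))[:,0]
    d=np.stack([n[:,0],-n[:,1],-np.ones(len(n))],1)@att(c['attitude']).T; e=np.array(c['eye'])
    return e+d*((z-e[2])/d[:,2])[:,None]
def delta(target,yaw=None):
    """shift in mm along tool axes at present, and twist"""
    s=robot.get_state(); M=att(s['ee_rot']); d=np.array(target)-s['position']
    y=s['ee_rot'][2]
    print('t',s['time_s'],'q',s['q'].round(1),'pos',s['position'].round(1),'rot',s['ee_rot'].round(2),'F',s['ft_force'].round(1),'open',round(s['opening'],1))
    print('shift mm',(M.T@d).round(1),'twist',None if yaw is None else round(-((yaw-y+180)%360-180),2))
E
python3 - <<'E'
from h import *
c=cap('top');w=cloud(c);x,y,z=w[...,0],w[...,1],w[...,2]
# yaw from long edges of housing top / plate
for lo,hi,xa,xb in((40,50,660,770),(6,16,470,545)):
    L=[];H=[];X=[]
    for xx in np.arange(xa,xb,5):
        m=(abs(x-xx)<3)&(abs(y+190)<90)&(z>lo)&(z<hi)
        if m.sum()>3: X.append(xx);L.append(y[m].min());H.append(y[m].max())
    for e in(L,H):
        p=np.polyfit(X,e,1);print(lo,np.degrees(np.arctan(p[0])).round(2),'y at 620',np.polyval(p,620).round(1),'at 562',np.polyval(p,562).round(1))
m=(abs(x-620)<60)&(abs(y+190)<60)&(z>100);P=w[m];print('col',P.min(0),P.max(0))
i=c['img'].astype(int).sum(2); sub=i[255:282,380:412]; k=sub<110
v,u=np.nonzero(k);print('dark',k.sum(),u.mean()+380,v.mean()+255,ray(c,[u.mean()+380,v.mean()+255],86).round(1))
cv2.imwrite('pics/c.png',cv2.resize(c['img'][225:300,350:440,::-1],(720,600),interpolation=cv2.INTER_NEAREST))
s=cap('side');i=s['img'].astype(int).sum(2)[170:215,335:365]
k=i<110;v,u=np.nonzero(k);print('side dark',k.sum(),u.min()+335,u.max()+335,v.min()+170,v.max()+170,w2p(s,[[562,-198,86],[562,-198,54]]).round(1))
delta([562,-198,231],183.3)
E
```

```text
40 2.39 y at 620 -249.7 at 562 -252.1
40 2.39 y at 620 -138.7 at 562 -141.1
6 5.06 y at 620 -247.3 at 562 -252.4
6 3.23 y at 620 -139.5 at 562 -142.7
col [ 587.80190613 -228.09645217  100.04516661] [ 651.92048755 -162.84310381  116.22416779]
dark 8 394.5 267.5 [[ 560.4 -188.9   86. ]]
side dark 29 350 352 187 196 [[351.2 186.5]
 [350.9 197.3]]
t 1.05 q [64.8 18.  -2.7 69.3  0.  90. ] pos [255.5 542.9 231.3] rot [180.   -0.  154.8] F [ 0.2  0.3 -0.1] open 85.2
shift mm [-5.928e+02 -5.399e+02  3.000e-01] twist -28.5
```

View pics/c.png

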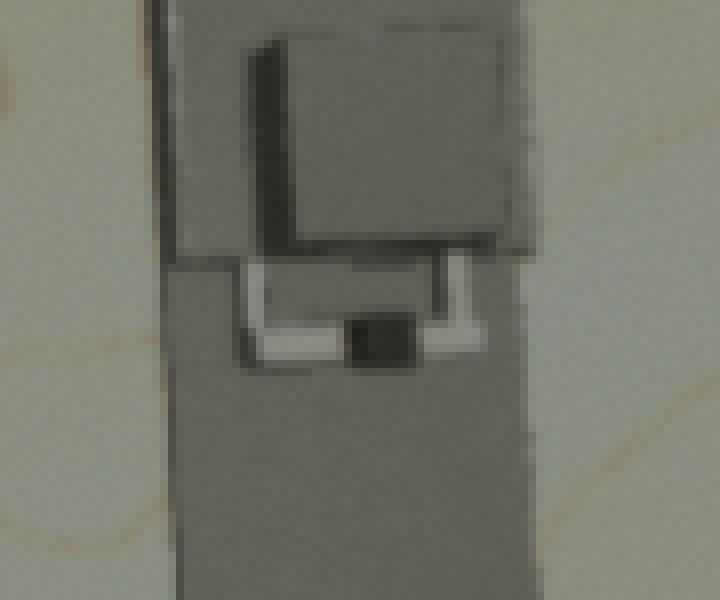

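Call:
move_arm:
  fingers: [100,100,100,100,100,100,100,100,100,100,100,100,100,100,100,100,100,100]
  translation:
    - [-0.0423,-0.0386,0]
    - [-0.0423,-0.0386,0]
    - [-0.0423,-0.0386,0]
    - [-0.0423,-0.0386,0]
    - [-0.0423,-0.0386,0]
    - [-0.0423,-0.0386,0]
    - [-0.0423,-0.0386,0]
    - [-0.0423,-0.0386,0]
    - [-0.0423,-0.0386,0]
    - [-0.0423,-0.0386,0]
    - [-0.0423,-0.0386,0]
    - [-0.0423,-0.0386,0]
    - [-0.0423,-0.0386,0]
    - [-0.0423,-0.0386,0]
    - [0,0,0.025]
    - [0,0,0.025]
    - [0,0,0.025]
    - [0,0,0]
  twist: [0,0,0,0,0,0,0,0,0,0,0,0,0,0,-9.3,-9.3,-9.4,0]

```text
time_s: 3.3
position: [559.6, -197.7, 154.4]
ee_rot: [179.9, -0.2, -177.3]
ft_force: [0.1, 0.5, 1.1]
opening: 85.4
grasp_force: 0.0
```

```bash
python3 - <<'E'
from h import *
delta([562,-197,59],182.8)
c=cap('top');print(ray(c,[[398.6,267.5],[397.75,267.5]],86).round(1))
E
```

```text
t 3.3 q [-19.5  19.8 -10.4  60.    0.  -22.2] pos [ 559.6 -197.7  154.4] rot [ 179.91   -0.22 -177.31] F [0.1 0.5 1.1] open 85.4
shift mm [-2.8  0.4 95.4] twist -0.11
[[ 560.6 -198.5   86. ]
 [ 560.5 -196.5   86. ]]
```

Call:
move_arm:
  fingers: [100,100,100,100,50,30,10,10,10,10,10]
  translation:
    - [-0.0015,0,0.025]
    - [0,0,0.025]
    - [0,0,0.025]
    - [0,0,0.02]
    - [0,0,0]
    - [0,0,0]
    - [0,0,0]
    - [0,0,0]
    - [0,0,0]
    - [0,0,0]
    - [0,0,0]
  twist: [0,0,0,0,0,0,0,0,0,0,0]
  squeeze: 90

```text
time_s: 4.72
position: [563.5, -199.1, 62.7]
ee_rot: [-179.9, 0.1, -177.2]
ft_force: [-0.8, -1.7, 5.9]
opening: 14.0
grasp_force: 88.1
```

```bash
python3 - <<'E'
from h import *
delta([562,-197,59],182.8)
c=cap('top','k2.png');cv2.imwrite('pics/k2.png',cv2.resize(c['img'][200:320,330:490,::-1],(800,600)))
E
```

```text
t 4.725 q [-19.4  24.3 -16.8  48.8  -0.1 -22.2] pos [ 563.5 -199.1   62.7] rot [-1.7988e+02  1.0000e-01 -1.7723e+02] F [-0.8 -1.7  5.9] open 14.0
shift mm [1.4 2.2 3.7] twist -0.03
```

View pics/k2.png

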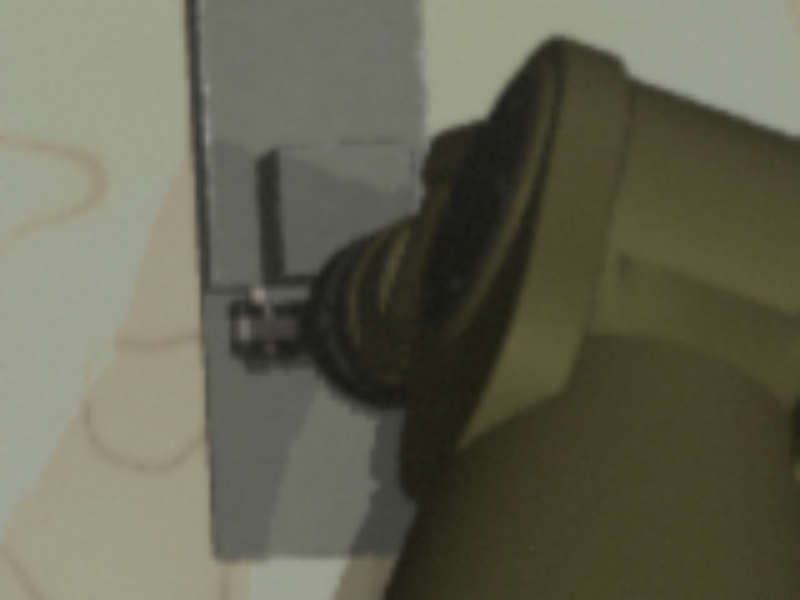

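Call:
move_arm:
  fingers: [5,5,5,5,5,5,5,5,5,5,5]
  translation:
    - [0.004,0,0]
    - [0.01,0,0]
    - [0.012,0,0]
    - [0.012,0,0]
    - [0.012,0,0]
    - [0.012,0,0]
    - [0.012,0,0]
    - [0.012,0,0]
    - [0.01,0,0]
    - [0.004,0,0]
    - [0,0,0]
  twist: [0,0,0,0,0,0,0,0,0,0,0]

```text
time_s: 6.15
position: [466.6, -204.4, 62.7]
ee_rot: [-179.9, 0.4, -177.2]
ft_force: [8.4, -3.7, -3.9]
opening: 14.2
grasp_force: 88.4
```

Call:
move_arm:
  fingers: [5,5,5]
  translation:
    - [0.003,0,0]
    - [0.003,0,0]
    - [0,0,0]
  twist: [0,0,0]

```text
time_s: 6.52
position: [461.2, -204.7, 62.8]
ee_rot: [-179.9, 0.5, -177.2]
ft_force: [10.7, -3.7, -4.5]
opening: 14.2
grasp_force: 88.3
```

Call:
move_arm:
  fingers: [5,5]
  translation:
    - [0.003,0,0]
    - [0,0,0]
  twist: [0,0]

```text
time_s: 6.78
position: [458.3, -204.8, 62.8]
ee_rot: [-179.9, 0.5, -177.2]
ft_force: [10.0, -2.5, -4.4]
opening: 14.1
grasp_force: 88.3
```

Call:
move_arm:
  fingers: [5,5]
  translation:
    - [0.003,0,0]
    - [0,0,0]
  twist: [0,0]

```text
time_s: 7.02
position: [455.3, -205.0, 62.7]
ee_rot: [-179.9, 0.5, -177.2]
ft_force: [10.6, -3.7, -5.3]
opening: 14.0
grasp_force: 88.2
```

Travel is about 108 mm and the stop hasn't shown yet.

Call:
move_arm:
  fingers: [5,5]
  translation:
    - [0.003,0,0]
    - [0,0,0]
  twist: [0,0]

```text
time_s: 7.28
position: [452.3, -205.2, 62.8]
ee_rot: [-179.9, 0.5, -177.2]
ft_force: [10.8, -3.2, -4.5]
opening: 14.2
grasp_force: 88.2
```

Call:
move_arm:
  fingers: [5,5]
  translation:
    - [0.002,0,0]
    - [0,0,0]
  twist: [0,0]

```text
time_s: 7.52
position: [450.9, -205.2, 62.8]
ee_rot: [-179.9, 0.5, -177.2]
ft_force: [11.2, -2.7, -6.6]
opening: 14.3
grasp_force: 88.0
```

Call:
move_arm:
  fingers: [5,5]
  translation:
    - [0.002,0,0]
    - [0,0,0]
  twist: [0,0]

```text
time_s: 7.78
position: [450.9, -205.2, 62.8]
ee_rot: [-179.9, 0.7, -177.2]
ft_force: [19.1, -1.7, -13.3]
opening: 13.7
grasp_force: 88.3
```

Call:
move_arm:
  fingers: [5,5,5]
  translation:
    - [0.002,0,0]
    - [0,0,0]
    - [0,0,0]
  twist: [0,0,0]

```text
time_s: 8.15
position: [450.8, -205.2, 62.9]
ee_rot: [-179.9, 0.9, -177.1]
ft_force: [24.1, -0.7, -18.9]
opening: 13.6
grasp_force: 88.5
```

Call:
move_arm:
  fingers: [5,5,5,5,5,5,5,5,5,5,5,5,5,5,5,5]
  translation:
    - [-0.003,0,0]
    - [-0.004,0,0]
    - [-0.006,0,0]
    - [-0.009,0,0]
    - [-0.01,0,0]
    - [-0.01,0,0]
    - [-0.01,0,0]
    - [-0.01,0,0]
    - [-0.01,0,0]
    - [-0.01,0,0]
    - [-0.01,0,0]
    - [-0.01,0,0]
    - [-0.008,0,0]
    - [-0.005,0,0]
    - [-0.003,0,0]
    - [0,0,0]
  twist: [0,0,0,0,0,0,0,0,0,0,0,0,0,0,0,0]

```text
time_s: 10.15
position: [562.7, -199.2, 62.7]
ee_rot: [-179.9, 0.3, -177.2]
ft_force: [6.9, -3.2, 3.8]
opening: 14.0
grasp_force: 91.7
```

Call:
move_arm:
  fingers: [5,5,5]
  translation:
    - [-0.002,0,0]
    - [-0.001,0,0]
    - [0,0,0]
  twist: [0,0,0]

```text
time_s: 10.52
position: [563.5, -199.1, 62.7]
ee_rot: [-179.9, 0.1, -177.2]
ft_force: [-0.1, -3.9, 9.3]
opening: 13.6
grasp_force: 92.6
```

Call:
move_arm:
  fingers: [60,100,100,100,100,100,100,100]
  translation:
    - [0,0,0]
    - [0,0,0]
    - [0,0,0]
    - [0,0,-0.02]
    - [0,0,-0.04]
    - [0,0,-0.05]
    - [0,0,-0.05]
    - [0,0,0]
  twist: [0,0,0,0,0,0,0,0]

```text
time_s: 11.52
position: [565.1, -198.9, 225.8]
ee_rot: [-179.8, 0.4, -177.2]
ft_force: [-0.0, -0.6, -0.7]
opening: 85.4
grasp_force: 0.0
```

```bash
python3 - <<'E'
from h import *
for n in('top','side'):
    c=cap(n);w=cloud(c)
    for d in robot.search_frame(n,'tin')[:4]:
        q=c2w(c,d['position']);print(n,round(d['score'],2),q.round(1),w2p(c,q).round()[0])
    x,y,z=w[...,0],w[...,1],w[...,2]
    m=(abs(x-512)<45)&(abs(y+200)<45)&(z>33)&(z<47);P=w[m]
    if len(P)>5: print(n,len(P),P.mean(0).round(1),P.min(0).round(1),P.max(0).round(1),cv2.minEnclosingCircle(P[:,:2].astype(np.float32)))
    if n=='top': a=cv2.resize(c['img'][200:320,330:490,::-1],(400,300))
    else: b=cv2.resize(c['img'][160:250,300:420,::-1],(400,300))
cv2.imwrite('pics/d.png',np.hstack([a,b]))
delta([512,-200,90],182.8)
E
```

```text
top 0.58 [ 510.1 -197.8   38.4] [395. 289.]
top 0.28 [718.  185.3  79.2] [238. 199.]
top 368 [ 509.2 -200.5   39.6] [ 483.3 -226.1   33.9] [ 556.1 -165.1   46.4] ((520.9883422851562, -189.34201049804688), 42.635616302490234)
side 0.64 [ 506.2 -183.3   38.4] [371. 207.]
side 201 [ 510.2 -194.9   39.3] [ 483.3 -227.2   33. ] [ 556.5 -162.4   46.9] ((521.2683715820312, -186.78436279296875), 42.435401916503906)
t 11.725 q [-19.4  17.9  -4.3  67.9   0.  -22.2] pos [ 561.7 -197.7  219.6] rot [ 1.7994e+02 -1.5000e-01 -1.7720e+02] F [-0.6  0.3 -1. ] open 85.3
shift mm [ 49.4  -0.  129.7] twist 0.0
```

View pics/d.png

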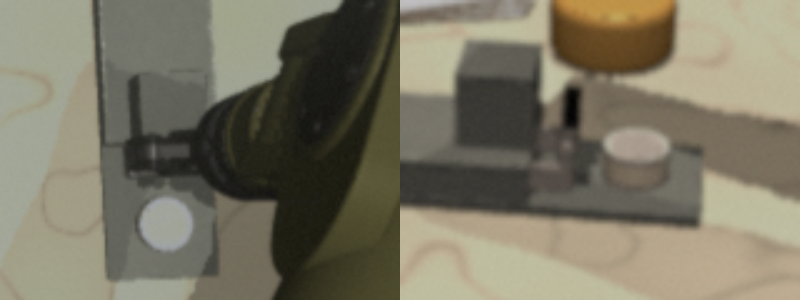

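Call:
move_arm:
  fingers: [100,100,100,100,100,100,100,100]
  translation:
    - [0.026,0,0]
    - [0.026,0,0.03]
    - [0,0,0.04]
    - [0,0,0.04]
    - [0,0,0.04]
    - [0,0,0.03]
    - [0,0,0.01]
    - [0,0,0]
  twist: [0,0,0,0,0,0,0,0]

```text
time_s: 12.72
position: [509.8, -200.3, 30.4]
ee_rot: [179.9, -0.1, -177.2]
ft_force: [-0.7, 0.3, 0.4]
opening: 85.2
grasp_force: 0.0
```

```bash
python3 - <<'E'
from h import *
delta([509.5,-200,17],182.8)
E
```

```text
t 12.725 q [-21.4  21.9 -25.5  42.7   0.  -24.3] pos [ 509.8 -200.3   30.4] rot [ 1.7994e+02 -1.2000e-01 -1.7720e+02] F [-0.7  0.3  0.4] open 85.2
shift mm [ 0.3  0.3 13.4] twist 0.0
```

Call:
move_arm:
  fingers: [100,100,80,60,45,40,40,40]
  translation:
    - [0,0,0.008]
    - [0,0,0.005]
    - [0,0,0]
    - [0,0,0]
    - [0,0,0]
    - [0,0,0]
    - [0,0,0]
    - [0,0,0]
  twist: [0,0,0,0,0,0,0,0]
  squeeze: 35

```text
time_s: 13.72
position: [511.2, -200.9, 18.9]
ee_rot: [-180.0, 0.0, -177.2]
ft_force: [-1.1, -0.3, 5.0]
opening: 50.7
grasp_force: 36.6
```

Call:
move_arm:
  fingers: [40,40,40,40,40,40]
  translation:
    - [0,0,-0.01]
    - [0,0,-0.025]
    - [0,0,-0.035]
    - [0,0,-0.035]
    - [0,0,-0.025]
    - [0,0,0]
  twist: [0,0,0,0,0,0]

```text
time_s: 14.48
position: [512.3, -201.3, 150.6]
ee_rot: [-179.9, 0.2, -177.2]
ft_force: [-0.5, -0.2, -2.0]
opening: 51.0
grasp_force: 36.7
```

```bash
python3 - <<'E'
from h import *
th=np.radians(-17.1);C=np.array([680.4,167.7])
Rm=np.array([[np.cos(th),-np.sin(th)],[np.sin(th),np.cos(th)]])
c=cap('top');w=cloud(c);x,y,z=w[...,0],w[...,1],w[...,2]
m=(abs(x-680)<115)&(abs(y-168)<115)&(z>11)&(z<25);P=w[m];r=cv2.minAreaRect(P[:,:2].astype(np.float32));print(r)
m=(abs(x-724)<50)&(abs(y-186)<50)&(z>74);P=w[m];print('jar in tray',(Rm.T@(P[:,:2].mean(0)-C)).round(1),P.max(0).round(),P.min(0).round())
cv2.imwrite('pics/tr.png',cv2.resize(c['img'][160:280,200:300,::-1],(500,600)))
g=C+Rm@[-46,-5];print(g, 'px',w2p(c,[*g,6]),[w2p(c,[*(C+Rm@np.array(k)),18])[0].round(1) for k in((100,80),(100,-80),(-100,-80),(-100,80))])
delta([*g,135],163)
s=cap('side','e.png');cv2.imwrite('pics/e.png',cv2.resize(s['img'][130:250,290:450,::-1],(800,600)))
E
```

```text
((680.4489135742188, 167.69097900390625), (161.00607299804688, 200.2513427734375), 72.8927230834961)
jar in tray [38.5 33.5] [751. 211.  87.] [704. 165.  74.]
[634.96331969 176.44688989] px [[244.79610095 237.23613475]] [array([231. , 172.3]), array([290.7, 191.4]), array([265.6, 266.4]), array([205. , 246.7])]
t 14.525 q [-21.4  15.2 -17.5  57.2   0.  -24.3] pos [ 511.3 -200.9  148.9] rot [-1.7996e+02  9.0000e-02 -1.7720e+02] F [ 0.4  0.4 -1.1] open 50.8
shift mm [-141.9  370.8   13.9] twist 19.8
```

View pics/e.png

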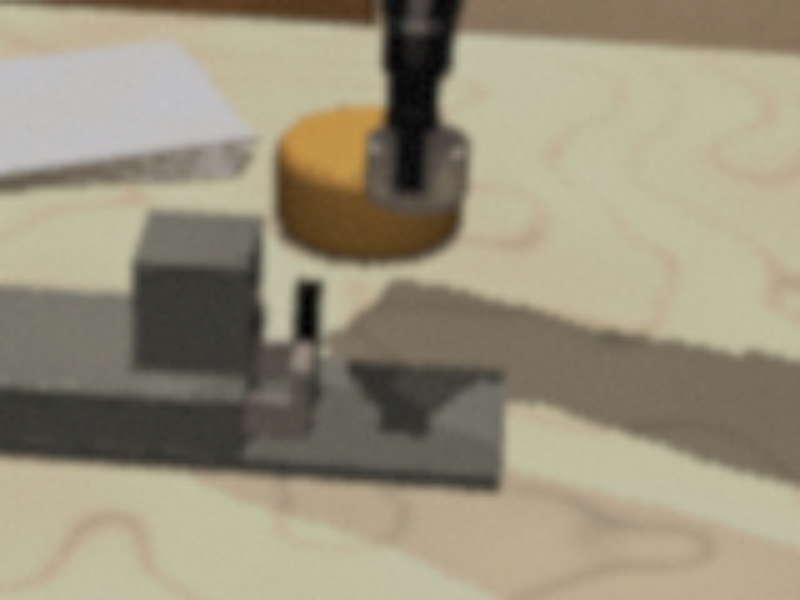

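View pics/tr.png

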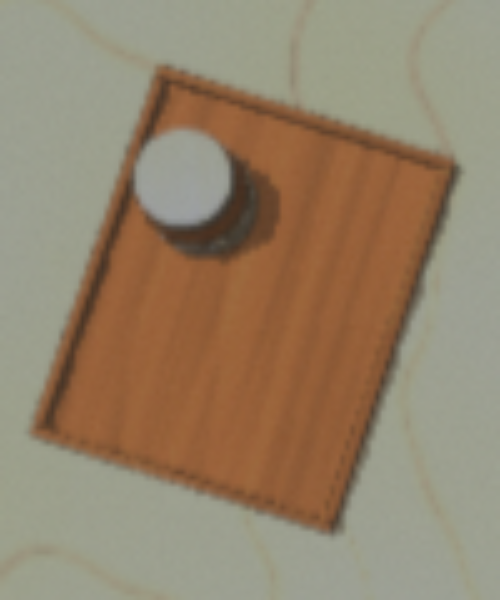

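Call:
move_arm:
  fingers: [40,40,40,40,40,40,40,40,40,40,40,40,40,40,40]
  translation:
    - [-0.009,0.0235,0]
    - [-0.0175,0.0465,0]
    - [-0.018,0.0465,0]
    - [-0.0175,0.0465,0]
    - [-0.018,0.0465,0]
    - [-0.0175,0.0465,0]
    - [-0.018,0.0465,0]
    - [-0.0175,0.0455,0]
    - [-0.009,0.023,0]
    - [0,0,0]
    - [0,0,0.03]
    - [0,0,0.03]
    - [0,0,0.03]
    - [0,0,0.025]
    - [0,0,0]
  twist: [0,0,0,0,0,0,0,0,0,10,10,0,0,0,0]

```text
time_s: 16.45
position: [631.0, 175.9, 29.2]
ee_rot: [-179.8, -0.4, 162.8]
ft_force: [0.1, 0.7, -0.2]
opening: 50.7
grasp_force: 36.8
```

```bash
python3 - <<'E'
from h import *
delta([635,176.5,13.5],163)
E
```

```text
t 16.45 q [15.6 32.  -9.1 49.3  0.  32.8] pos [631.  175.9  29.2] rot [-179.77   -0.36  162.8 ] F [ 0.1  0.7 -0.2] open 50.7
shift mm [-3.7  1.9 15.7] twist -0.2
```

Call:
move_arm:
  fingers: [40,40,40,40]
  translation:
    - [-0.002,0,0.006]
    - [0,0,0.004]
    - [0,0,0.002]
    - [0,0,0]
  twist: [0,0,0,0]

```text
time_s: 16.95
position: [636.5, 176.3, 21.6]
ee_rot: [180.0, 0.0, 162.8]
ft_force: [-0.0, -0.1, -1.1]
opening: 50.7
grasp_force: 36.8
```

Call:
move_arm:
  fingers: [40,40,40]
  translation:
    - [0,0,0.002]
    - [0,0,0]
    - [0,0,0]
  twist: [0,0,0]

```text
time_s: 17.32
position: [636.4, 176.3, 19.4]
ee_rot: [180.0, 0.0, 162.8]
ft_force: [0.3, -0.5, -1.3]
opening: 51.0
grasp_force: 36.8
```

Call:
move_arm:
  fingers: [40,40,40]
  translation:
    - [0,0,0.002]
    - [0,0,0.002]
    - [0,0,0]
  twist: [0,0,0]

```text
time_s: 17.7
position: [636.1, 176.1, 15.0]
ee_rot: [-180.0, -0.0, 162.8]
ft_force: [-0.7, -0.4, -0.4]
opening: 50.8
grasp_force: 36.8
```

Call:
move_arm:
  fingers: [40,40,40]
  translation:
    - [0,0,0.002]
    - [0,0,0]
    - [0,0,0]
  twist: [0,0,0]

```text
time_s: 18.08
position: [636.4, 176.2, 13.3]
ee_rot: [-180.0, -0.0, 162.8]
ft_force: [0.3, -0.6, -1.3]
opening: 50.5
grasp_force: 36.9
```

Call:
move_arm:
  fingers: [40,40,40]
  translation:
    - [0,0,0.001]
    - [0,0,0]
    - [0,0,0]
  twist: [0,0,0]

```text
time_s: 18.45
position: [636.5, 176.3, 13.0]
ee_rot: [180.0, 0.0, 162.8]
ft_force: [-2.0, -0.0, 6.5]
opening: 50.8
grasp_force: 37.3
```

Call:
move_arm:
  fingers: [40,40,40]
  translation:
    - [0,0,0.001]
    - [0,0,0]
    - [0,0,0]
  twist: [0,0,0]

```text
time_s: 18.82
position: [636.5, 176.3, 12.9]
ee_rot: [180.0, 0.0, 162.8]
ft_force: [-5.3, -1.5, 13.2]
opening: 50.8
grasp_force: 38.1
```

Floor contact. Back off 1 mm, open slowly and lift.

Call:
move_arm:
  fingers: [40,64,70,76,80,80,80,80,80,80,80]
  translation:
    - [0,0,-0.0015]
    - [0,0,0]
    - [0,0,0]
    - [0,0,0]
    - [0,0,0]
    - [0,0,-0.01]
    - [0,0,-0.03]
    - [0,0,-0.04]
    - [0,0,-0.05]
    - [0,0,-0.04]
    - [0,0,0]
  twist: [0,0,0,0,0,0,0,0,0,0,0]

```text
time_s: 20.2
position: [639.1, 177.0, 188.1]
ee_rot: [179.7, 0.4, 162.8]
ft_force: [0.7, 0.0, -0.7]
opening: 68.3
grasp_force: 0.0
```

```bash
python3 - <<'E'
from h import *
c=cap('side');w=cloud(c);x,y,z=w[...,0],w[...,1],w[...,2]
m=(abs(x-635)<40)&(abs(y-176)<40)&(z>29)&(z<42);P=w[m];print(len(P),P.mean(0).round(1),P.min(0).round(),P.max(0).round())
cv2.imwrite('pics/f.png',cv2.resize(c['img'][150:390,160:440,::-1],(700,600)))
delta([635,176,200])
E
```

```text
387 [633.8 180.8  33.8] [609. 154.  29.] [661. 205.  38.]
t 20.25 q [15.5 25.5  2.2 66.4 -0.  32.7] pos [637.8 176.6 185.5] rot [179.86   0.22 162.8 ] F [ 0.3 -0.4 -1.3] open 68.2
shift mm [  2.4  -1.3 -14.5] twist None
```

View pics/f.png

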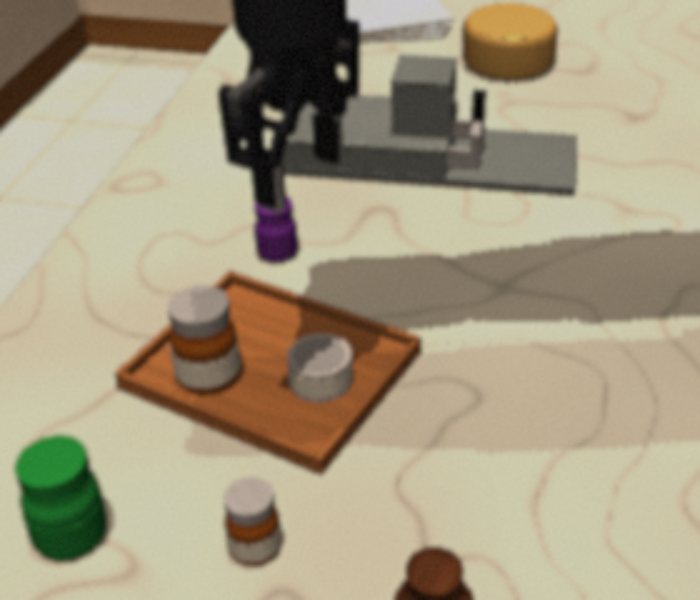

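The tin stands upright on the free half of the tray (crop 320,367), clear of the jar (205,340). The slide is home and nothing else has moved.

```bash
python3 -c "
from h import *
print(robot.job_done())"
```

```text
the job is handed in; nothing more can be done
None
```

I drew one tin, led the slide home by hand, and left the tin upright on the free half of the order tray, clear of the jar; the job is handed in at about 20 s, with no verdict returned.

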